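Shift the training gearbox through its H-gate

ROBOT

A 6-joint arm with a two-finger parallel gripper is mounted at the origin on the work surface. World frame = base frame: x ahead of the robot, y to its left, z up, the work surface at z = 0. Lengths are in m, angles in rad, forces in N, time in s.
With the tool pointing down it reaches from about 0.35 to 0.975 m from the base axis. Payload 4.9 kg.
Tool frame: the origin (TCP) lies between the finger pads; the fingertips stand 22 mm ahead of it and the grasp point (between the pads) lies 3 mm ahead of it; z points along the fingers, y is the line along which they close (so a half turn about z gives the same grasp; the last joint's range is limited). The gripper opens to 85 mm and grips with 20 to 120 N. Pads are 22 mm wide; open, the fingers measure 114 mm over their backs; the gripper's body (76 mm by 85 mm) begins 54 mm behind the grasp point. The pads swing forward as they close: fully open they stand 13 mm farther back than shut.
Start: joints at [-1.367, 0.053, 1.613, -0, 1.476, -0.119], TCP at [0.198, -0.593, 0.253] pointing down, gripper open.
Joint ranges: [-3.01, 3.01], [-1.01, 2.22], [0.06, 2.58], [-1.02, 4.17], [0.09, 2.62], [-3.14, 3.14]. Speed limits (rad/s): [2.57, 2.57, 3.14, 3.14, 3.14, 3.14].

INTERFACE

Orientations are given as a unit quaternion [w, x, y, z].
In Python, from plant import state, grab_frame, get_calibration, job_done, recognise, regions_of gives the robot as it stands.
- The arm moves only by the tool apply_moves, never from a script. Its argument "targets" is a list of rows, each an object with "translation": the shift along the tool's x, y, z normalised to -1 to 1, where 1 is 100 mm, a list of three; "twist": the turn about the tool's z normalised to -1 to 1, where 1 is 0.1 rad; "hand": the opening, from 0 (shut) to 1 (fully open). A call has 1 to 8 rows; each row shifts and turns the commanded pose from where the row before left it, along the tool's axes as they then stand; what a row does not reach is not made up. A row lasts 1/10 s, in which the tool goes at most 50 mm and 8.59 degrees, less where a joint would pass 70% of its speed; a pose out of reach is approached as far as the arm can. A call with a number of a shift or a turn outside -1 to 1 is refused whole. A call with a gripper value outside its range is refused whole. The fingers move at their own pace and stop on an object; the grip force is fixed at half the most. Time passes only in rows, so rows that do not move let the fingers close. It gives the time, the measured TCP pose, the force, the opening and the grip force at its end, in the units of the state.
- state(): the state, without advancing time (a new reading comes with each control period).
- grab_frame(name): name is "scene" or "side" or "wrist"; returns the picture (420x560x3 uint8, red, green, blue); there is no depth.
- get_calibration(name): a dict with "camera_matrix" (3x3 intrinsics, pixels), "pose" (4x4, takes a point from camera to world coordinates). Camera axes: x right, y up, looking along -z (the intrinsics and any distortion apply to the point x, -y, -z); pixel columns grow to the right and rows downward; lengths in m; the calibration is good to about 2 mm. A picture is of the moment at which its call begins: read the wrist's pose just before it. get_calibration takes no time and is no camera call; for the wrist camera it gives the pose at the moment of the call.
- job_done(): hands the job in; it is judged then, once.
Trained networks look in the newest picture that a camera, given by its name, has taken for a name from the list of things; names that differ only in an ending like _2 or _b are one class to them, and where a whole thing is asked for, a point or a joint stands for the part that bears it (a point fixed in the world has none). Each returns a list of dicts, best first, with "score" (0 to 1); they miss things now and then, are a little off and sometimes report something else, mostly with a low value. They report only what shows in the picture. A call takes as long as a camera call.
- recognise(camera, query): "point" ([x, y, z] in m, in world coordinates, good to about 4 mm: the middle of the surface that is visible of it).
- regions_of(camera, query): "pixels" (420x560 bool, what is visible of it).
The state is a dict: "time": time; "joint_pos": joint angles; "joint_vel": joint speeds; "joint_efforts": joint torques, N m; "tool_pos": TCP position; "tool_rot": TCP orientation; "contact_force": force on the tool from outside, world axes, zero at the start; "ft_torque": the same for the moment, N m; "gripper_width": opening from 0.0 (shut) to 1.0 (fully open); "grasp_force": force on a finger pad.
Only numpy, scipy, OpenCV 4.12 (cv2) and the standard library are available. Lean on these libraries where they do the work, as an engineer would, in place of code of your own. Each camera call takes 0.05 s, during which the arm holds its last target. There are 200 camera calls.

TASK

The gear lever stands in the near left slot of the gearbox's H-gate. With the fingertips, gently push it out into the neutral lane, across, and fully home into the slot that has the largest gear emblem beside it, without running it into either of the other two slots on the way. Do not grip the lever, leave the loose parts and tools where they are, and finish with the hand clear of everything.

Things in the scene. Friction and masses are not known exactly. Their poses are not given: they have to be found in the camera images.
- gearbox: fixed grey gearbox, 250 (x) x 210 (y) mm, body top at 130 mm, end shafts reaching 165 mm to its left and right; origin at the centre of its underside; its x points away from the robot (far), its y to the left as seen from the robot (turned up to 0.4 rad)
- gate (a point): centre of the aluminium gate plate on the gearbox's top, 106 (x) x 94 (y) mm, at its top face, 140 mm above the bench. It has an H-shaped opening: a neutral lane along the gearbox's y through this centre, and at each end of the lane a slot to the near side (-x) and one to the far side (+x): four slots
- lever_knob (a point): centre of the black ball knob, 36 mm diameter, on the gear lever; 220 mm above the bench when upright. The lever pivots about a point 30 mm above the bench on the gearbox's z axis, 190 mm from the knob, so the knob moves 1.8 times as far as the stem at the gate. Below is a 10 mm stem with a 22 mm collar under the ball. It takes about 2 N to push and stays where left
- lever_stem (a point): point on the lever's stem at the level of the gate plate (105 mm from the pivot along the stem). In the gearbox's frame: x = 0 in the neutral lane (play 2.5 mm each way), x = -26 / +26 mm at the ends of the near / far slots, y = +18 / -18 mm in the left / right pair of slots. Lever starts in the near left slot
- lever_select (a joint): sideways tilt of the lever, rad: 0 upright, +0.18 = left slots, -0.18 = right slots (stops)
- lever_shift (a joint): fore-and-aft tilt of the lever, rad: 0 neutral lane, +0.25 = end of a far slot, -0.25 = end of a near slot (stops)
- large_gear: the larger toothed aluminium disc emblem (54 mm across, 5 mm thick) fixed flat on the gearbox's top, right of one of the two right slots (near or far: it varies); origin at the centre of its underside, axes as the gearbox's
- large_slot (a point): the end of the slot beside the large emblem, at gate level: where the stem point is when the lever is fully home there (57 mm to the left of the emblem's centre)
- small_gear: the smaller toothed emblem (25 mm across, 5 mm thick) right of the other right slot. Two more emblems, 25 and 31 mm across, mark the left slots
- small_slot (a point): the end of the slot beside the small emblem on the right, likewise
- bearing: steel bearing ring, 26 mm across, 9 mm high, lying on the gearbox's top; bystander, origin at its underside
- hex_bolt: M12 bolt, 49 mm high, standing on its head on the gearbox's top; bystander, origin at its underside
- wrench: 180 mm wrench lying in front of the gearbox; bystander
- screwdriver: 200 mm screwdriver lying on the bench to the right of the gearbox; bystander
- oil_bottle: white bottle, 48 mm across, 120 mm high, standing on the bench to the left of the gearbox; bystander, origin at its underside
- spare_gear: dark steel gear, 75 mm across, 28 mm high, lying on the bench to the left of the gearbox; bystander, origin at its underside
- pillow_block: blue bearing block, 36 x 110 mm, 72 mm high, standing on the bench to the right of the gearbox; bystander, origin at its underside

How it is judged:
On the way, in this order (a step that is already met when the one before it is completed fails the run):
1. the lever is brought out of the near left slot into the left end of the neutral lane (x of lever_stem in the frame of gearbox between -0.008 and 0.008 m and y of lever_stem in the frame of gearbox above 0.006 m), for 0.1 s.
2. the lever is pushed across the neutral lane to its right end (x of lever_stem in the frame of gearbox between -0.008 and 0.008 m and y of lever_stem in the frame of gearbox below -0.012 m), for 0.1 s.
At the end, for the whole second after the job is handed in: the lever rests fully home in the slot beside the large emblem: its stem, at gate level, within 5 mm of the slot's end position, and not moving (horizontal distance between lever_stem and large_slot below 0.005 m and velocity of joint lever_shift between -0.05 and 0.05 rad/s); the robot touches nothing.
It fails at once if the lever is run into the far left slot (stem more than 16 mm beyond the middle of the lane) (x of lever_stem in the frame of gearbox above 0.016 m and y of lever_stem in the frame of gearbox above 0 m).
It fails at once if the lever is run into the slot beside the small emblem (within 10 mm of its end) (horizontal distance between lever_stem and small_slot below 0.01 m).
It fails at once if the lever is gripped or forced (fingers press on it with more than 35 N) (contact force between the fingers and lever_shift above 35 N).
It fails at once if a bystander is moved or lifted by more than 20 mm (distance of any of bearing, hex_bolt, wrench, screwdriver, oil_bottle, spare_gear, pillow_block from where it was at the start of the episode above 0.02 m).
It also fails if it takes over 51 s, if anything falls off the work surface, if the arm or the gripper's body presses on something with over 40 N, if the wrist force passes 120 N, or if a joint passes its speed limit or range.

## Working session

There is one attempt and no reset: what is moved stays moved. The work goes in short steps, Python scripts to look and compute and a tool call to move; the robot and the scene stay as the last step left them, time stands still between calls to the robot, and variables do not carry over. Pictures are saved under pics/ and viewed, at most 10 in all, crops included, and the job is handed in when it is done.

Besides the shell and the picture viewer there is one more tool, called in YAML: its name, and indented under it one key for each argument. apply_moves: Moves the arm, as the interface text tells. Its arguments: {"type":"object","properties":{"targets":{"type":"array"}},"required":["targets"]}

```bash
mkdir -p pics; cat > look.py <<'E'
import cv2,numpy as np
from plant import *
def save(c,n):
    im=grab_frame(c); cv2.imwrite(f'pics/{n}.png',im[:,:,::-1]); return im
E
python3 - <<'E'
from look import *
s=state(); print(s['time'],s['tool_pos'],s['tool_rot'])
for c in ['scene','side']:
    save(c,c+'0')
    for q in ['gearbox','lever_knob','large_gear','small_gear','gate','lever_stem','hex_bolt','bearing','oil_bottle']:
        r=recognise(c,q); print(c,q,[(np.round(d['point'],3).tolist(),round(d['score'],2)) for d in r[:3]])
a=cv2.imread('pics/scene0.png');b=cv2.imread('pics/side0.png')
print(state()['time'])
E
```

```text
0.0 [ 0.19814055 -0.59215962  0.25206414] [-1.02015387e-03  9.87006412e-01  1.60677627e-01 -3.61416389e-05]
scene gearbox [([0.65, 0.029, 0.131], 0.8)]
scene lever_knob [([0.546, 0.069, 0.209], 0.56)]
scene large_gear [([0.536, -0.032, 0.135], 0.57), ([0.542, 0.069, 0.206], 0.54)]
scene small_gear [([0.582, -0.04, 0.137], 0.47)]
scene gate [([0.648, 0.034, 0.124], 0.69), ([0.53, -0.03, 0.135], 0.27)]
scene lever_stem [([0.543, 0.069, 0.209], 0.69), ([0.546, -0.175, 0.019], 0.43), ([0.536, -0.031, 0.132], 0.28)]
scene hex_bolt [([0.677, 0.083, 0.148], 0.63), ([0.542, 0.068, 0.207], 0.42)]
scene bearing [([0.483, 0.127, 0.141], 0.49), ([0.543, 0.068, 0.212], 0.31)]
scene oil_bottle [([0.564, 0.26, 0.066], 0.68), ([0.649, 0.034, 0.126], 0.46)]
side gearbox [([0.544, 0.112, 0.13], 0.64)]
side lever_knob [([0.531, 0.08, 0.218], 0.59)]
side large_gear [([0.523, -0.028, 0.136], 0.5)]
side small_gear []
side gate [([0.544, 0.116, 0.126], 0.78)]
side lever_stem [([0.529, 0.091, 0.213], 0.84)]
side hex_bolt [([0.665, 0.091, 0.147], 0.68)]
side bearing [([0.475, 0.131, 0.144], 0.68), ([0.68, 0.242, 0.019], 0.59), ([0.522, -0.032, 0.132], 0.28)]
side oil_bottle [([0.538, 0.282, 0.075], 0.58)]
1.0
```

View pics/scene0.png

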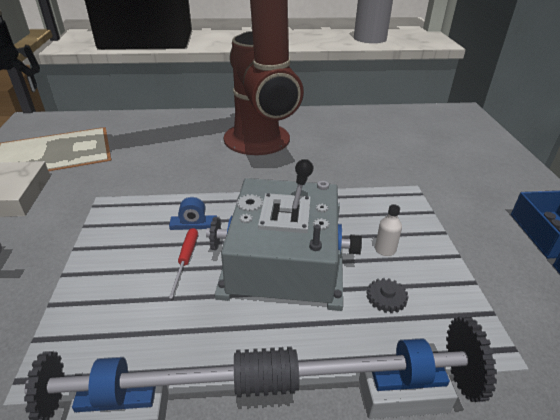

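View pics/side0.png

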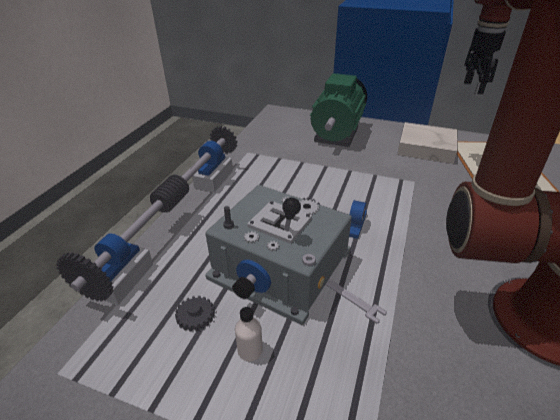

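The scene camera looks back at the robot, with the knob at (304,168). The large emblem at (250,202) is on the robot's side of the small one at (246,218), so the target is the near right slot. Next I'll get the gearbox pose from its gate and body outline.

```bash
cat >> look.py <<'E'
def ray(c,uv,z):
    k=get_calibration(c);K=np.array(k['camera_matrix']);T=np.array(k['pose'])
    uv=np.atleast_2d(np.float64(uv)); d=np.c_[uv,np.ones(len(uv))]@np.linalg.inv(K).T
    d=d*[1,-1,-1]@T[:3,:3].T; o=T[:3,3]; return o+d*((z-o[2])/d[:,2])[:,None]
def proj(c,P):
    k=get_calibration(c);K=np.array(k['camera_matrix']);T=np.array(k['pose'])
    p=(np.atleast_2d(P)-T[:3,3])@T[:3,:3]*[1,-1,-1]@K.T; return p[:,:2]/p[:,2:]
E
python3 - <<'E'
from look import *
print(get_calibration('scene').keys())
for c in ['scene','side']:
    im=save(c,c+'1')
    for q,z in [('gate',.14),('large_gear',.135),('small_gear',.135),('lever_knob',.213),('hex_bolt',.15),('bearing',.139),('gearbox',.13)]:
        for r in regions_of(c,q)[:2]:
            m=r['pixels']; v,u=np.nonzero(m); w=ray(c,np.c_[u,v],z)[:,:2].astype(np.float32)
            rc=cv2.minAreaRect(w); print(c,q,round(r['score'],2),m.sum(),np.round([u.mean(),v.mean()],1),'mean',w.mean(0).round(4),'rect',np.round(rc[0],4),np.round(rc[1],4),round(rc[2],1))
a=cv2.resize(cv2.imread('pics/scene1.png')[140:310,190:370],None,fx=4.0,fy=3.5*4/3.5,interpolation=cv2.INTER_CUBIC)[:600]
cv2.imwrite('pics/c1.png',a)
a=cv2.resize(cv2.imread('pics/side1.png')[180:330,190:380],None,fx=4,fy=4,interpolation=cv2.INTER_CUBIC)
cv2.imwrite('pics/c2.png',a)
E
```

```text
dict_keys(['camera_matrix', 'pose'])
scene gate 0.89 13693 [284.5 242.8] mean [0.6576 0.0275] rect [0.607  0.0224] [0.4422 0.279 ] 4.7
scene large_gear 0.56 362 [249.5 202.3] mean [ 0.5326 -0.0333] rect [ 0.5328 -0.0335] [0.0515 0.0589] 87.2
scene small_gear 0.59 97 [245.5 218.1] mean [ 0.5842 -0.0424] rect [ 0.5854 -0.0425] [0.0215 0.0284] 88.4
scene lever_knob 0.76 518 [301.4 177.4] mean [0.5641 0.0664] rect [0.5789 0.0679] [0.0356 0.1701] 81.4
scene hex_bolt 0.44 103 [245.5 217.6] mean [ 0.6019 -0.0421] rect [ 0.6015 -0.0422] [0.0209 0.0279] 88.4
scene bearing 0.51 92 [322.8 184.7] mean [0.484  0.1257] rect [0.4831 0.1252] [0.0237 0.0357] 80.2
scene bearing 0.47 476 [301.2 177.6] mean [0.4513 0.0832] rect [0.4679 0.085 ] [0.0388 0.1906] 81.9
scene gearbox 0.78 14000 [284.3 242.5] mean [0.6453 0.0285] rect [0.5938 0.0246] [0.4571 0.2871] 4.9
side large_gear 0.72 206 [309.  207.2] mean [ 0.5248 -0.0288] rect [ 0.5235 -0.0284] [0.0383 0.048 ] 17.4
side lever_knob 0.73 367 [290.6 209.4] mean [0.5298 0.0874] rect [0.5262 0.0971] [0.0346 0.1003] 17.5
side lever_knob 0.52 476 [357.  217.9] mean [0.406  0.0711] rect [0.4042 0.0734] [0.0298 0.1097] 9.9
side hex_bolt 0.54 133 [227.5 218.3] mean [0.6714 0.0833] rect [0.6721 0.0797] [0.0166 0.0725] 26.4
side bearing 0.57 114 [308.4 259.7] mean [0.4782 0.1338] rect [0.4781 0.1329] [0.0209 0.0294] 17.2
side bearing 0.54 349 [290.5 210.5] mean [5.588e-01 5.000e-04] rect [0.553  0.0093] [0.0382 0.1123] 19.5
side gearbox 0.92 13048 [277.  251.6] mean [0.548  0.1165] rect [0.559  0.0931] [0.3174 0.2864] 79.9
side gearbox 0.52 139 [308.7 259.6] mean [0.4799 0.1246] rect [0.4795 0.1239] [0.0272 0.0297] 19.3
```

View pics/c1.png

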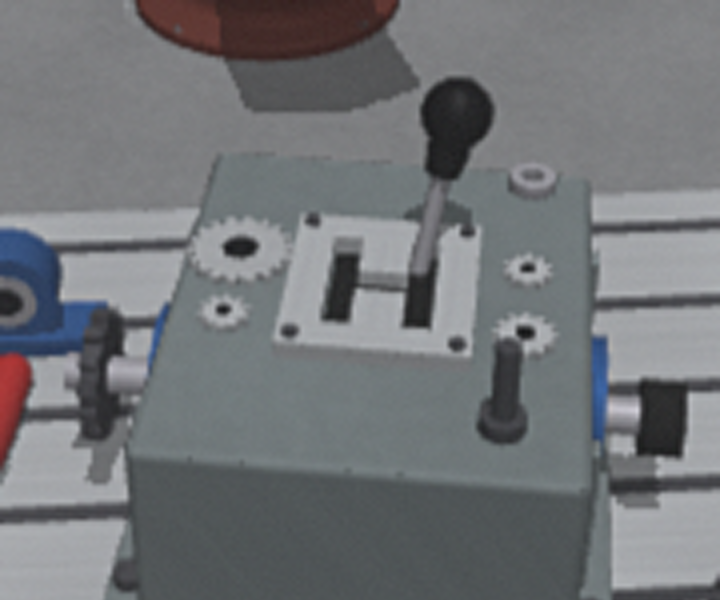

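View pics/c2.png

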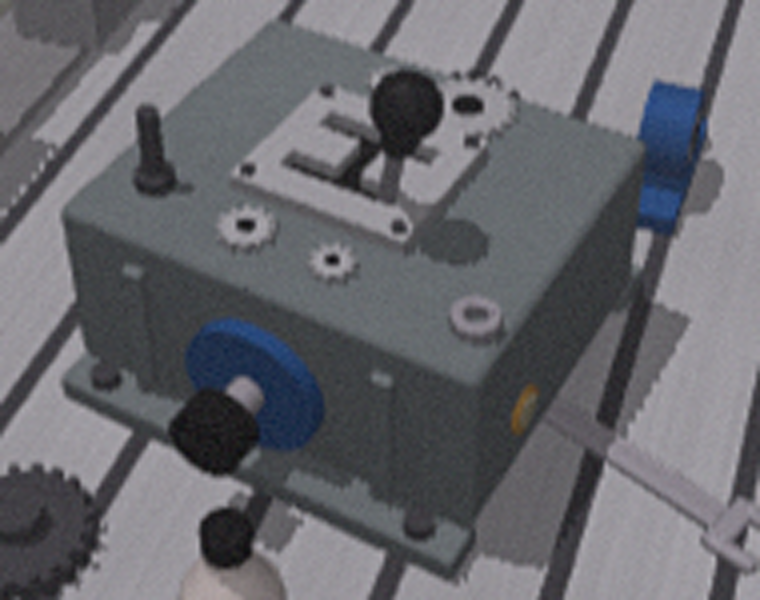

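Both crops show the gate with four corner screws. In the scene crop they are at (312,220), (467,231), (289,330) and (457,344). In the side crop they are at (327,90), (472,141), (247,170) and (399,228). I'll back-project these.

```bash
python3 - <<'E'
from look import *
P={'scene':(np.array([[312,220],[467,231],[289,330],[457,344],[303,212],[481,226],[274,341],[470,356]])/4+[190,140],[[238,246],[224,311],[527,268],[526,331],[532,180]],[220,155,590,182,128,458,585,491]),
'side':(np.array([[472,141],[399,228],[327,90],[247,170]])/4+[190,180],[[468,103],[333,261],[246,227],[475,316]],[643,147,478,383,278,22,66,212])}
off={'scene':[190,140],'side':[190,180]}
for c,(s,e,b) in P.items():
    w=ray(c,s-.4,.14)[:,:2]; print(c,'screws/corners',w.round(4).tolist(),'centre',w[:4].mean(0).round(4), [round(np.linalg.norm(w[i]-w[j]),4) for i,j in((0,1),(0,2),(2,3),(1,3))])
    print(' yaw', [round(float(np.arctan2(*d)),3) for d in [(w[2]-w[0])[::-1],(w[3]-w[1])[::-1]]],[round(float(np.arctan2(-d[0],d[1])),3) for d in (w[1]-w[0],w[3]-w[2])])
    print(' emblems',ray(c,np.array(e)/4+off[c]-.4,.135)[:,:2].round(4).tolist())
    B=ray(c,np.array(b).reshape(4,2)/4+off[c]-.4,.13)[:,:2]; print(' body',B.round(4).tolist(),B.mean(0).round(4),[round(np.linalg.norm(B[i]-B[j]),4) for i,j in((0,1),(0,2),(2,3),(1,3))])
# knob circle
o=[]
for c,uv,in (('scene',(457,113)),('side',(406,112))):
    a=ray(c,np.array(uv)/4+off[c]-.4,.213)[0]; cam=np.array(get_calibration(c)['pose'])[:3,3]; o.append((cam,(a-cam)/np.linalg.norm(a-cam)))
A=sum(np.eye(3)-np.outer(d,d) for _,d in o); bb=sum((np.eye(3)-np.outer(d,d))@p for p,d in o); print('knob',np.linalg.solve(A,bb).round(4))
E
```

```text
scene screws/corners [[0.5151, 0.0048], [0.5299, 0.0839], [0.6051, -0.0115], [0.6207, 0.0671], [0.5076, 0.0006], [0.5259, 0.0918], [0.6129, -0.019], [0.6299, 0.0721]] centre [0.5677 0.0361] [np.float64(0.0805), np.float64(0.0915), np.float64(0.0802), np.float64(0.0924)]
 yaw [-0.18, -0.183] [-0.185, -0.196]
 emblems [[0.5287, -0.034], [0.5821, -0.0421], [0.5568, 0.1112], [0.607, 0.1026], [0.4779, 0.1266]]
 body [[0.435, -0.0418], [0.4744, 0.1597], [0.6782, -0.0865], [0.7124, 0.112]] [0.575  0.0359] [np.float64(0.2053), np.float64(0.2473), np.float64(0.2015), np.float64(0.2427)]
side screws/corners [[0.5183, 0.0049], [0.5329, 0.0847], [0.6091, -0.0125], [0.6239, 0.0677]] centre [0.571  0.0362] [np.float64(0.0811), np.float64(0.0925), np.float64(0.0816), np.float64(0.0926)]
 yaw [-0.19, -0.184] [-0.182, -0.183]
 emblems [[0.5319, -0.0334], [0.5579, 0.1136], [0.609, 0.1045], [0.48, 0.127]]
 body [[0.4314, -0.0329], [0.4676, 0.1633], [0.6674, -0.0803], [0.7054, 0.1198]] [0.568  0.0425] [np.float64(0.1996), np.float64(0.2406), np.float64(0.2037), np.float64(0.2417)]
knob [0.5312 0.0764 0.2104]
```

The two views agree. The gate centre is at about (0.5695, 0.036) with yaw −0.184. The knob at (0.531, 0.076, 0.210) matches what the geometry predicts, and the large emblem is near right. I'll shut the hand, line it up with the gearbox and fly to the near side of the knob.

apply_moves:
  targets:
    - {"translation": [0, 0, -0.1], "twist": 0.85, "hand": 0}
    - {"translation": [0, 0, -0.1], "twist": 0.85, "hand": 0}
    - {"translation": [0, 0, 0], "twist": 0.85, "hand": 0}
    - {"translation": [0, 0, 0], "twist": 0.85, "hand": 0}
    - {"translation": [0, 0, 0], "twist": 0.85, "hand": 0}
    - {"translation": [0, 0, 0], "twist": 0.85, "hand": 0}
    - {"translation": [0, 0, 0], "twist": 0, "hand": 0}

```text
time: 2.5
tool_pos: [0.1983, -0.5927, 0.2733]
tool_rot: [-0.0, 0.996, -0.093, -0.0]
contact_force: [1.0, -0.4, 1.3]
gripper_width: -0.003
grasp_force: 0.0
```

apply_moves:
  targets:
    - {"translation": [0.09, -0.45, 0], "twist": 0, "hand": 0}
    - {"translation": [0.09, -0.45, 0], "twist": 0, "hand": 0}
    - {"translation": [0.09, -0.45, 0], "twist": 0, "hand": 0}
    - {"translation": [0.09, -0.45, 0], "twist": 0, "hand": 0}
    - {"translation": [0.09, -0.45, 0], "twist": 0, "hand": 0}
    - {"translation": [0.09, -0.45, 0], "twist": 0, "hand": 0}
    - {"translation": [0.09, -0.45, 0], "twist": 0, "hand": 0}
    - {"translation": [0.09, -0.45, 0], "twist": 0, "hand": 0}

```text
time: 3.3
tool_pos: [0.3363, -0.2507, 0.2735]
tool_rot: [0.0, 0.996, -0.093, 0.0]
contact_force: [0.4, 0.2, -0.2]
gripper_width: 0.002
grasp_force: 0.0
```

```bash
cat >> look.py <<'E'
C=np.array([.5695,.036]);Y=-.184;R=np.array([[np.cos(Y),-np.sin(Y)],[np.sin(Y),np.cos(Y)]])
def st():
    s=state();q=s['tool_rot'];g=(s['tool_pos'][:2]-C)@R
    f=np.array(s['contact_force']);yaw=2*np.arctan2(q[2],q[1])
    print('t',round(s['time'],2),'tcp gb mm',(g*1e3).round(1),'z',round(s['tool_pos'][2]*1e3,1),'yaw',round(yaw,3),'F',f.round(1),'w',round(s['gripper_width'],3))
E
python3 -c "from look import *;st()"
```

```text
t 3.3 tcp gb mm [-176.8 -324.5] z 273.5 yaw -0.186 F [ 0.4  0.2 -0.2] w 0.002
```

apply_moves:
  targets:
    - {"translation": [0.09, -0.45, 0], "twist": 0, "hand": 0}
    - {"translation": [0.09, -0.45, 0], "twist": 0, "hand": 0}
    - {"translation": [0.09, -0.45, 0], "twist": 0, "hand": 0}
    - {"translation": [0.09, -0.45, 0], "twist": 0, "hand": 0}
    - {"translation": [0.09, -0.45, 0], "twist": 0, "hand": 0}
    - {"translation": [0.09, -0.45, 0], "twist": 0, "hand": 0}
    - {"translation": [0.09, -0.45, 0], "twist": 0, "hand": 0}
    - {"translation": [0.09, -0.45, 0], "twist": 0, "hand": 0}

```text
time: 4.1
tool_pos: [0.4741, 0.09, 0.2737]
tool_rot: [0.0, 0.996, -0.092, 0.001]
contact_force: [0.5, -0.6, 0.2]
gripper_width: 0.0
grasp_force: 0.0
```

apply_moves:
  targets:
    - {"translation": [0, 0, 0.28], "twist": 0, "hand": 0}
    - {"translation": [0, 0, 0.28], "twist": 0, "hand": 0}
    - {"translation": [0, 0, 0], "twist": 0, "hand": 0}
    - {"translation": [0, 0, 0], "twist": 0, "hand": 0}

```text
time: 4.5
tool_pos: [0.4736, 0.0879, 0.2174]
tool_rot: [0.0, 0.996, -0.093, -0.0]
contact_force: [0.8, -0.6, 0.2]
gripper_width: -0.002
grasp_force: 0.0
```

```bash
python3 -c "
from look import *
st();save('side','s2')
a=cv2.resize(cv2.imread('pics/s2.png')[120:270,190:390],None,fx=4,fy=4,interpolation=cv2.INTER_CUBIC);cv2.imwrite('pics/s2c.png',a)"
```

```text
t 4.5 tcp gb mm [-103.8   33.4] z 217.4 yaw -0.186 F [ 0.8 -0.6  0.2] w -0.002
```

View pics/s2c.png

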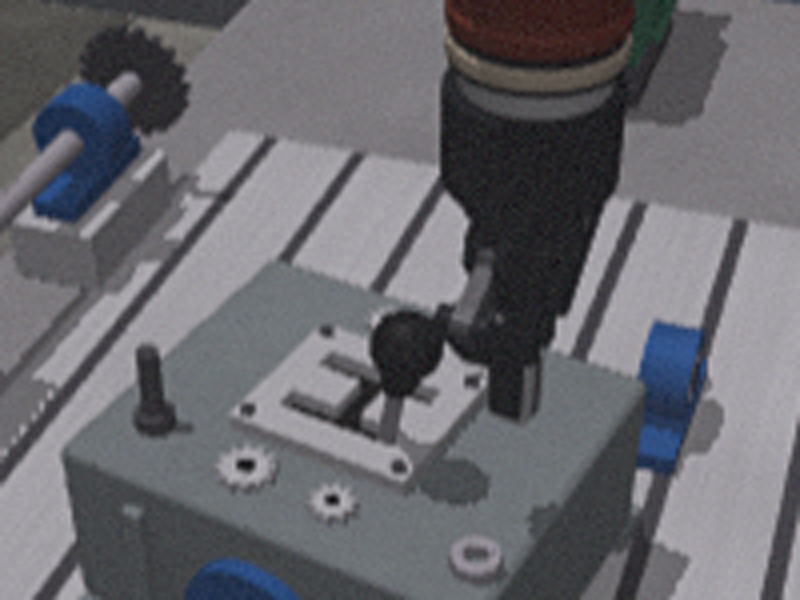

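The tool stands near-side of the knob (405,350) at the right height. The knuckles spread sideways (470,310), so each push will use the flat tool-x face. I'll start the first push gently.

apply_moves:
  targets:
    - {"translation": [0.1, 0, 0], "twist": 0, "hand": 0}
    - {"translation": [0.1, 0, 0], "twist": 0, "hand": 0}
    - {"translation": [0.05, 0, 0], "twist": 0, "hand": 0}
    - {"translation": [0.05, 0, 0], "twist": 0, "hand": 0}
    - {"translation": [0.05, 0, 0], "twist": 0, "hand": 0}
    - {"translation": [0.05, 0, 0], "twist": 0, "hand": 0}
    - {"translation": [0, 0, 0], "twist": 0, "hand": 0}

```text
time: 5.25
tool_pos: [0.5134, 0.0803, 0.2172]
tool_rot: [0.0, 0.996, -0.094, -0.0]
contact_force: [-1.3, 0.5, 1.5]
gripper_width: 0.001
grasp_force: 0.9
```

```bash
cat >> look.py <<'E'
def knob(tag=None):
    o=[]
    for c in('scene','side'):
        im=save(c,f'k{tag}_{c}'); r=regions_of(c,'lever_knob')
        b=max(r,key=lambda d:d['score'])['pixels'] if r else None
        if b is None: print('none',c);continue
        # ball: max of distance transform of the mask
        d=cv2.distanceTransform(b.astype(np.uint8),cv2.DIST_L2,5); v,u=np.nonzero(d>d.max()-.6); uv=[u.mean(),v.mean()]
        g=(ray(c,uv,.216)[0,:2]-C)@R*1e3
        print(c,'uv',np.round(uv,1),'rad',round(d.max(),1),'at z=.216',g.round(1))
        cam=np.array(get_calibration(c)['pose'])[:3,3];a=ray(c,uv,.2)[0]-cam;o.append((cam,a/np.linalg.norm(a)))
    if len(o)==2:
        A=sum(np.eye(3)-np.outer(d,d) for _,d in o); x=np.linalg.solve(A,sum((np.eye(3)-np.outer(d,d))@p for p,d in o))
        print('knob gb',((x[:2]-C)@R*1e3).round(1),'z',round(x[2]*1e3,1))
E
python3 -c "from look import *;st();knob(3)"
```

```text
t 5.25 tcp gb mm [-63.3  33.3] z 217.2 yaw -0.187 F [-1.3  0.5  1.5] w 0.001
scene uv [303.4 170.3] rad 8.8 at z=.216 [-29.5  31.3]
side uv [286. 210.] rad 6.4 at z=.216 [-43.8  53. ]
knob gb [-37.7  34.9] z 206.6
```

apply_moves:
  targets:
    - {"translation": [0.05, 0, 0], "twist": 0, "hand": 0}
    - {"translation": [0.05, 0, 0], "twist": 0, "hand": 0}
    - {"translation": [0.05, 0, 0], "twist": 0, "hand": 0}
    - {"translation": [0.05, 0, 0], "twist": 0, "hand": 0}
    - {"translation": [0.05, 0, 0], "twist": 0, "hand": 0}
    - {"translation": [0.04, 0, 0], "twist": 0, "hand": 0}
    - {"translation": [0, 0, 0], "twist": 0, "hand": 0}

```text
time: 6.15
tool_pos: [0.5421, 0.0749, 0.2172]
tool_rot: [0.0, 0.996, -0.094, 0.0]
contact_force: [-0.4, 1.3, 1.7]
gripper_width: -0.002
grasp_force: 0.5
```

```bash
python3 -c "
from look import *
st();knob(4)
a=cv2.imread('pics/k4_scene.png')[130:240,230:360];b=cv2.imread('pics/k4_side.png')[130:240,230:360]
cv2.imwrite('pics/k4.png',cv2.resize(np.hstack([a,b]),None,fx=3,fy=3,interpolation=cv2.INTER_CUBIC))"
```

```text
t 6.15 tcp gb mm [-34.   33.2] z 217.2 yaw -0.188 F [-0.4  1.3  1.7] w -0.002
scene uv [303.3 177.2] rad 8.8 at z=.216 [-5.3 32.5]
side uv [274.8 206.2] rad 5.8 at z=.216 [-19.4  53.4]
knob gb [-12.9  36.1] z 206.9
```

View pics/k4.png

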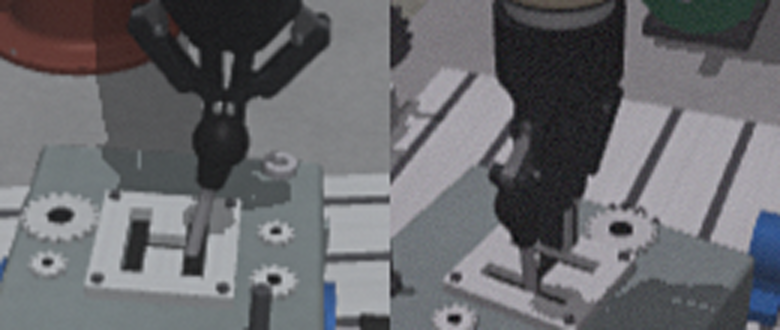

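The knob is at scene (303.7,176.7), with the stem about level with the lane. I'll compare that with the lever model, checking against the known starting pose.

```bash
python3 -c "
from look import *
for c,C0 in (('scene',[.5677,.0361]),('side',[.571,.0362])):
  for s in (-.25,-.05,-.025,0,.025,.05):
    for y in (.18,):
      k=np.array([np.sin(s)*np.cos(y),np.sin(y),np.cos(s)*np.cos(y)])*.19  # approx
      w=np.r_[np.array(C0)+R@k[:2],.03+k[2]]
      st_=np.r_[np.array(C0)+R@(k[:2]*115/190),.03+k[2]*115/190]
      print(c,s,(k*1e3).round(1),proj(c,w).round(1),'stem',proj(c,st_).round(1))
im=cv2.imread('pics/k4_scene.png')
g=cv2.cvtColor(im,cv2.COLOR_BGR2GRAY)
print(g[200:222,286:302])
"
```

```text
scene -0.25 [-46.2  34.  181.1] [[305.1 167.5]] stem [[296.3 201.9]]
scene -0.05 [ -9.3  34.  186.7] [[304.2 175.2]] stem [[295.5 207.2]]
scene -0.025 [ -4.7  34.  186.9] [[304.1 176.5]] stem [[295.4 208. ]]
scene 0 [  0.   34.  186.9] [[303.9 177.8]] stem [[295.3 208.8]]
scene 0.025 [  4.7  34.  186.9] [[303.8 179.2]] stem [[295.2 209.7]]
scene 0.05 [  9.3  34.  186.7] [[303.7 180.6]] stem [[295.1 210.6]]
side -0.25 [-46.2  34.  181.1] [[291.2 207. ]] stem [[286.4 228.2]]
side -0.05 [ -9.3  34.  186.7] [[274.7 199.1]] stem [[277.2 223.5]]
side -0.025 [ -4.7  34.  186.9] [[272.7 198.3]] stem [[276.  223.1]]
side 0 [  0.   34.  186.9] [[270.7 197.6]] stem [[274.9 222.6]]
side 0.025 [  4.7  34.  186.9] [[268.6 196.9]] stem [[273.7 222.2]]
side 0.05 [  9.3  34.  186.7] [[266.6 196.3]] stem [[272.6 221.8]]
[[171 172 172 173 170 134 114 108 105  95 107 110 103  93  99 116]
 [171 172 172 173 169 114 111  97  96 100 108 110 100  93 108 116]
 [169 172 172 173 169 116 112  94  88 102 112 106  97  88 111 116]
 [172 174 171 174 168 117 106  98  91 106 110 105  97  92 114 117]
 [171 174 172 172 
[... 488 characters left out ...]
 105  91  49  75 172 179 174]
 [ 95  81  79  81  90  78  93 109 110 104  87  42  81 179 176 175]
 [159 153 155 158 154 101  98 113 112 102  72  41  90 179 178 172]
 [176 174 175 180 175  98  93 111 111  97  52  43 100 177 177 172]
 [174 173 173 179 175  85  59  70  72  63  42  47 106 179 176 172]
 [172 170 175 177 173  68  36  40  42  40  39  53 121 178 177 171]
 [171 170 173 178 158  58  34  40  45  42  41  59 132 178 176 171]
 [172 170 175 177 151  57  38  41  43  42  39  67 150 179 175 171]
 [171 171 173 176 149  54  39  42  38  40  36  70 159 178 175 169]
 [173 171 175 174 124  44  34  39  35  35  34  77 172 179 173 169]
 [173 171 175 172 115  70  69  69  55  54  53  85 176 176 172 170]]
```

All estimates agree on a knob x of about −4 mm, so I'll push 4 mm more. Then back off, lift, turn the tool 90° and move round to the left side.

apply_moves:
  targets:
    - {"translation": [0.02, 0, 0], "twist": 0, "hand": 0}
    - {"translation": [0.02, 0, 0], "twist": 0, "hand": 0}
    - {"translation": [0, 0, 0], "twist": 0, "hand": 0}

```text
time: 6.65
tool_pos: [0.5456, 0.0743, 0.2174]
tool_rot: [-0.0, 0.996, -0.094, 0.0]
contact_force: [-2.2, 0.3, 1.2]
gripper_width: -0.003
grasp_force: 0.8
```

```bash
python3 -c "
from look import *
st();knob(5);print(state()['joint_pos'])"
```

```text
t 6.65 tcp gb mm [-30.5  33.3] z 217.4 yaw -0.187 F [-2.2  0.3  1.2] w -0.003
scene uv [303.5 177. ] rad 9.4 at z=.216 [-5.9 32.8]
side uv [273. 206.] rad 6.0 at z=.216 [-16.1  54.5]
knob gb [-10.3  37.2] z 208.2
[ 2.39593780e-04 -1.00437415e-01  1.82399743e+00 -1.54638341e-05
  1.41791891e+00  1.75824804e+00]
```

apply_moves:
  targets:
    - {"translation": [-0.2, 0, 0], "twist": 0, "hand": 0}
    - {"translation": [0, 0, -0.3], "twist": 0, "hand": 0}
    - {"translation": [0, 0, -0.3], "twist": 0, "hand": 0}
    - {"translation": [0, 0, 0], "twist": -0.98, "hand": 0}
    - {"translation": [0, 0, 0], "twist": -0.98, "hand": 0}
    - {"translation": [0, 0, 0], "twist": -0.98, "hand": 0}
    - {"translation": [0, 0, 0], "twist": -0.98, "hand": 0}
    - {"translation": [0, 0, 0], "twist": -0.98, "hand": 0}

```text
time: 7.65
tool_pos: [0.526, 0.0779, 0.2772]
tool_rot: [0.0, 0.988, 0.153, 0.0]
contact_force: [0.0, 0.3, 0.5]
gripper_width: -0.002
grasp_force: 0.0
```

apply_moves:
  targets:
    - {"translation": [0, 0, 0], "twist": -0.98, "hand": 0}
    - {"translation": [0, 0, 0], "twist": -0.98, "hand": 0}
    - {"translation": [0, 0, 0], "twist": -0.98, "hand": 0}
    - {"translation": [0, 0, 0], "twist": -0.98, "hand": 0}
    - {"translation": [0, 0, 0], "twist": -0.98, "hand": 0}
    - {"translation": [0, 0, 0], "twist": -0.98, "hand": 0}
    - {"translation": [0, 0, 0], "twist": -0.98, "hand": 0}
    - {"translation": [0, 0, 0], "twist": -0.98, "hand": 0}

```text
time: 8.45
tool_pos: [0.526, 0.078, 0.2772]
tool_rot: [0.0, 0.855, 0.519, 0.0]
contact_force: [0.9, -0.8, 0.3]
gripper_width: 0.006
grasp_force: 0.0
```

apply_moves:
  targets:
    - {"translation": [0, 0, 0], "twist": -0.98, "hand": 0}
    - {"translation": [0, 0, 0], "twist": -0.98, "hand": 0}
    - {"translation": [0, 0, 0], "twist": -0.98, "hand": 0}
    - {"translation": [0.2, 0.17, 0], "twist": 0, "hand": 0}
    - {"translation": [0.2, 0.17, 0], "twist": 0, "hand": 0}
    - {"translation": [0.2, 0.16, 0], "twist": 0, "hand": 0}
    - {"translation": [0, 0, 0], "twist": 0, "hand": 0}

```text
time: 9.15
tool_pos: [0.5876, 0.1288, 0.2767]
tool_rot: [0.0, 0.77, 0.637, 0.0]
contact_force: [0.3, -0.8, 0.4]
gripper_width: 0.003
grasp_force: 0.0
```

```bash
python3 -c "
from look import *
st();knob(6)
a=cv2.imread('pics/k6_scene.png')[130:240,230:360];b=cv2.imread('pics/k6_side.png')[130:240,230:360]
cv2.imwrite('pics/k6.png',cv2.resize(np.hstack([a,b]),None,fx=3,fy=3,interpolation=cv2.INTER_CUBIC))"
```

```text
t 9.15 tcp gb mm [ 0.9 94.6] z 276.7 yaw 1.382 F [ 0.3 -0.8  0.4] w 0.003
scene uv [303.  177.5] rad 9.2 at z=.216 [-4.  31.9]
side uv [271.7 198.3] rad 8.6 at z=.216 [-0.9 34.6]
knob gb [-1.2 33.1] z 216.6
```

View pics/k6.png

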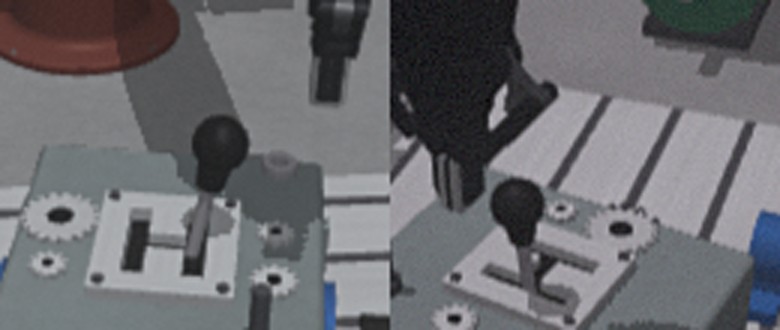

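The knob is free and central in the lane at about (−1, 33) mm, and the tool is to its left. I'll go down and push across.

apply_moves:
  targets:
    - {"translation": [0, 0, 0.3], "twist": 0, "hand": 0}
    - {"translation": [0, 0, 0.3], "twist": 0, "hand": 0}
    - {"translation": [-0.12, -0.015, 0], "twist": 0, "hand": 0}
    - {"translation": [-0.12, 0, 0], "twist": 0, "hand": 0}
    - {"translation": [-0.06, 0, 0], "twist": 0, "hand": 0}
    - {"translation": [-0.05, 0, 0], "twist": 0, "hand": 0}
    - {"translation": [-0.05, 0, 0], "twist": 0, "hand": 0}
    - {"translation": [-0.05, 0, 0], "twist": 0, "hand": 0}

```text
time: 10.15
tool_pos: [0.5769, 0.0835, 0.2189]
tool_rot: [0.001, 0.771, 0.637, 0.001]
contact_force: [0.8, 1.9, 1.3]
gripper_width: 0.0
grasp_force: 1.2
```

```bash
python3 -c "
from look import *
st();knob(7)"
```

```text
t 10.15 tcp gb mm [-1.4 48. ] z 218.9 yaw 1.381 F [0.8 1.9 1.3] w 0.0
scene uv [296.4 176.6] rad 8.8 at z=.216 [-5.6 19.4]
side uv [277.7 209.8] rad 3.0 at z=.216 [-29.8  60.2]
knob gb [-18.1  26.7] z 199.2
```

Moving freely across at about 2 N. I'll continue toward the right end.

apply_moves:
  targets:
    - {"translation": [-0.06, 0.01, 0], "twist": 0, "hand": 0}
    - {"translation": [-0.06, 0, 0], "twist": 0, "hand": 0}
    - {"translation": [-0.06, 0, 0], "twist": 0, "hand": 0}
    - {"translation": [-0.06, 0, 0], "twist": 0, "hand": 0}
    - {"translation": [-0.06, 0, 0], "twist": 0, "hand": 0}
    - {"translation": [-0.06, 0, 0], "twist": 0, "hand": 0}
    - {"translation": [-0.06, 0, 0], "twist": 0, "hand": 0}
    - {"translation": [0, 0, 0], "twist": 0, "hand": 0}

```text
time: 11.15
tool_pos: [0.5691, 0.0412, 0.217]
tool_rot: [0.0, 0.771, 0.636, -0.0]
contact_force: [-0.2, 1.0, 0.6]
gripper_width: -0.001
grasp_force: 0.2
```

apply_moves:
  targets:
    - {"translation": [-0.03, 0, 0], "twist": 0, "hand": 0}
    - {"translation": [-0.03, 0, 0], "twist": 0, "hand": 0}
    - {"translation": [0, 0, 0], "twist": 0, "hand": 0}
    - {"translation": [0, 0, 0], "twist": 0, "hand": 0}

```text
time: 11.55
tool_pos: [0.5681, 0.0362, 0.2171]
tool_rot: [-0.0, 0.771, 0.637, -0.0]
contact_force: [0.2, 0.9, -0.9]
gripper_width: 0.001
grasp_force: 0.3
```

```bash
python3 -c "
from look import *
st();knob(8)"
```

```text
t 11.55 tcp gb mm [-1.4 -0. ] z 217.1 yaw 1.381 F [ 0.2  0.9 -0.9] w 0.001
scene uv [270.3 175. ] rad 9.4 at z=.216 [ -5.1 -29.8]
side uv [287.5 198.5] rad 2.8 at z=.216 [-28.2  19.7]
knob gb [-14.8 -21.7] z 198.2
```

apply_moves:
  targets:
    - {"translation": [-0.02, 0, 0], "twist": 0, "hand": 0}
    - {"translation": [-0.02, 0, 0], "twist": 0, "hand": 0}
    - {"translation": [-0.01, 0, 0], "twist": 0, "hand": 0}
    - {"translation": [0, 0, 0], "twist": 0, "hand": 0}
    - {"translation": [0, 0, 0], "twist": 0, "hand": 0}

```text
time: 12.25
tool_pos: [0.5672, 0.0313, 0.2173]
tool_rot: [0.0, 0.771, 0.637, -0.0]
contact_force: [0.6, 0.3, -0.7]
gripper_width: -0.003
grasp_force: 0.5
```

apply_moves:
  targets:
    - {"translation": [0.2, 0, 0], "twist": 0, "hand": 0}
    - {"translation": [0.05, 0, -0.3], "twist": 0, "hand": 0}
    - {"translation": [0, 0, -0.3], "twist": 0, "hand": 0}
    - {"translation": [0, 0.2, 0], "twist": 0.98, "hand": 0}
    - {"translation": [0, 0, 0], "twist": 0.98, "hand": 0}
    - {"translation": [0, 0, 0], "twist": 0.98, "hand": 0}
    - {"translation": [0, 0, 0], "twist": 0.98, "hand": 0}
    - {"translation": [0, 0, 0], "twist": 0.98, "hand": 0}

```text
time: 13.05
tool_pos: [0.5917, 0.0519, 0.2775]
tool_rot: [0.0, 0.903, 0.429, -0.0]
contact_force: [0.5, -0.6, 0.8]
gripper_width: 0.001
grasp_force: 0.0
```

apply_moves:
  targets:
    - {"translation": [0, 0, 0], "twist": 0.98, "hand": 0}
    - {"translation": [0, 0, 0], "twist": 0.98, "hand": 0}
    - {"translation": [0, 0, 0], "twist": 0.98, "hand": 0}
    - {"translation": [0, 0, 0], "twist": 0.98, "hand": 0}
    - {"translation": [0, 0, 0], "twist": 0.98, "hand": 0}
    - {"translation": [0, 0, 0], "twist": 0.98, "hand": 0}
    - {"translation": [0, 0, 0], "twist": 0.98, "hand": 0}
    - {"translation": [0, 0, 0], "twist": 0.98, "hand": 0}

```text
time: 13.85
tool_pos: [0.5917, 0.0519, 0.2776]
tool_rot: [0.0, 0.999, 0.051, 0.0]
contact_force: [0.2, -0.4, 0.7]
gripper_width: -0.002
grasp_force: 0.0
```

apply_moves:
  targets:
    - {"translation": [0, 0, 0], "twist": 0.98, "hand": 0}
    - {"translation": [0, 0, 0], "twist": 0.98, "hand": 0}
    - {"translation": [0, 0, 0], "twist": 0.98, "hand": 0}
    - {"translation": [0, 0, 0], "twist": 0, "hand": 0}

```text
time: 14.25
tool_pos: [0.5917, 0.0519, 0.2775]
tool_rot: [0.0, 0.996, -0.093, 0.0]
contact_force: [0.3, 0.4, 0.1]
gripper_width: 0.002
grasp_force: 0.0
```

```bash
python3 -c "
from look import *
st();knob(9)"
```

```text
t 14.25 tcp gb mm [18.9 19.7] z 277.5 yaw -0.187 F [0.3 0.4 0.1] w 0.002
scene uv [268.3 174.7] rad 9.2 at z=.216 [ -5.8 -33.7]
side uv [287.8 182. ] rad 8.0 at z=.216 [ -0.1 -31. ]
knob gb [ -0.9 -31.9] z 217.5
```

The knob is at (−1, −32) mm, the right end of the lane. I'll go to the far side and push into the near right slot.

apply_moves:
  targets:
    - {"translation": [0.21, 0.26, 0], "twist": 0, "hand": 0}
    - {"translation": [0.21, 0.26, 0], "twist": 0, "hand": 0}
    - {"translation": [0, 0, 0], "twist": 0, "hand": 0}
    - {"translation": [0, 0, 0.3], "twist": 0, "hand": 0}
    - {"translation": [0, 0, 0.3], "twist": 0, "hand": 0}
    - {"translation": [-0.12, 0, 0], "twist": 0, "hand": 0}
    - {"translation": [-0.1, 0, 0], "twist": 0, "hand": 0}
    - {"translation": [-0.05, 0, 0], "twist": 0, "hand": 0}

```text
time: 15.25
tool_pos: [0.5964, -0.0013, 0.2194]
tool_rot: [0.0, 0.996, -0.093, 0.001]
contact_force: [1.0, 0.2, 0.7]
gripper_width: -0.0
grasp_force: 0.0
```

apply_moves:
  targets:
    - {"translation": [-0.05, 0, 0], "twist": 0, "hand": 0}
    - {"translation": [-0.05, 0, 0], "twist": 0, "hand": 0}
    - {"translation": [-0.05, 0, 0], "twist": 0, "hand": 0}
    - {"translation": [-0.05, 0, 0], "twist": 0, "hand": 0}
    - {"translation": [0, 0, 0], "twist": 0, "hand": 0}

```text
time: 15.75
tool_pos: [0.5768, 0.0021, 0.2177]
tool_rot: [-0.0, 0.996, -0.093, 0.0]
contact_force: [0.7, -0.9, 0.6]
gripper_width: -0.0
grasp_force: 0.5
```

```bash
python3 -c "
from look import *
st();knob(10)"
```

```text
t 15.75 tcp gb mm [ 13.3 -32. ] z 217.7 yaw -0.187 F [ 0.7 -0.9  0.6] w -0.0
none scene
side uv [293.3 184.3] rad 8.4 at z=.216 [-14.3 -29.2]
```

Going well: the knob is at x ≈ −14, as predicted. 31 mm remain, so I'll slow near the end.

apply_moves:
  targets:
    - {"translation": [-0.05, 0, 0], "twist": 0, "hand": 0}
    - {"translation": [-0.05, 0, 0], "twist": 0, "hand": 0}
    - {"translation": [-0.05, 0, 0], "twist": 0, "hand": 0}
    - {"translation": [-0.05, 0, 0], "twist": 0, "hand": 0}
    - {"translation": [-0.05, 0, 0], "twist": 0, "hand": 0}
    - {"translation": [-0.02, 0, 0], "twist": 0, "hand": 0}
    - {"translation": [0, 0, 0], "twist": 0, "hand": 0}

```text
time: 16.65
tool_pos: [0.5501, 0.0071, 0.2173]
tool_rot: [0.0, 0.996, -0.093, -0.0]
contact_force: [0.8, 0.4, 0.2]
gripper_width: -0.0
grasp_force: 0.2
```

apply_moves:
  targets:
    - {"translation": [-0.015, 0, 0], "twist": 0, "hand": 0}
    - {"translation": [-0.015, 0, 0], "twist": 0, "hand": 0}
    - {"translation": [0, 0, 0], "twist": 0, "hand": 0}

```text
time: 16.95
tool_pos: [0.5475, 0.0076, 0.2173]
tool_rot: [0.0, 0.996, -0.093, -0.0]
contact_force: [0.7, 0.6, -1.0]
gripper_width: -0.004
grasp_force: 0.4
```

```bash
python3 -c "
from look import *
st();knob(11)"
```

```text
t 16.95 tcp gb mm [-16.4 -31.9] z 217.3 yaw -0.187 F [ 0.7  0.6 -1. ] w -0.004
scene uv [275.  185.5] rad 4.0 at z=.216 [ 29.  -17.2]
side uv [306.  189.5] rad 8.6 at z=.216 [-45.6 -25.6]
knob gb [-30.1 -33.9] z 190.5
```

apply_moves:
  targets:
    - {"translation": [-0.01, 0, 0], "twist": 0, "hand": 0}
    - {"translation": [-0.01, 0, 0], "twist": 0, "hand": 0}
    - {"translation": [0, 0, 0], "twist": 0, "hand": 0}

```text
time: 17.45
tool_pos: [0.5455, 0.008, 0.2173]
tool_rot: [-0.0, 0.996, -0.093, -0.0]
contact_force: [1.3, 1.0, -0.4]
gripper_width: 0.0
grasp_force: 0.5
```

apply_moves:
  targets:
    - {"translation": [-0.01, 0, 0], "twist": 0, "hand": 0}
    - {"translation": [0, 0, 0], "twist": 0, "hand": 0}

```text
time: 17.65
tool_pos: [0.5445, 0.0082, 0.2173]
tool_rot: [0.0, 0.996, -0.093, -0.0]
contact_force: [1.4, -0.8, -1.0]
gripper_width: -0.003
grasp_force: 0.5
```

No stop felt yet. One more millimetre, then retreat and look.

apply_moves:
  targets:
    - {"translation": [-0.01, 0, 0], "twist": 0, "hand": 0}
    - {"translation": [0, 0, 0], "twist": 0, "hand": 0}

```text
time: 17.85
tool_pos: [0.5436, 0.0083, 0.2173]
tool_rot: [0.0, 0.996, -0.093, 0.0]
contact_force: [0.9, 0.2, -0.8]
gripper_width: 0.001
grasp_force: 0.8
```

apply_moves:
  targets:
    - {"translation": [0.2, 0, 0], "twist": 0, "hand": 0}
    - {"translation": [0.25, 0, 0], "twist": 0, "hand": 0}
    - {"translation": [0, 0, -0.4], "twist": 0, "hand": 0}
    - {"translation": [0, 0, -0.4], "twist": 0, "hand": 0}
    - {"translation": [0, 0.4, -0.2], "twist": 0, "hand": 0}
    - {"translation": [0, 0.4, 0], "twist": 0, "hand": 0}
    - {"translation": [0, 0.4, 0], "twist": 0, "hand": 0}
    - {"translation": [0, 0.4, 0], "twist": 0, "hand": 0}

```text
time: 18.65
tool_pos: [0.5575, -0.1585, 0.3178]
tool_rot: [0.0, 0.996, -0.093, 0.0]
contact_force: [1.3, -0.2, -0.4]
gripper_width: 0.0
grasp_force: 0.0
```

```bash
python3 -c "
from look import *
st();knob(12)
a=cv2.imread('pics/k12_scene.png')[130:240,230:360];b=cv2.imread('pics/k12_side.png')[150:260,230:360]
cv2.imwrite('pics/k12.png',cv2.resize(np.hstack([a,b]),None,fx=3,fy=3,interpolation=cv2.INTER_CUBIC))
k=np.array([np.sin(-.25)*np.cos(.18),-np.sin(.18),np.cos(.25)*np.cos(.18)])*.19
for c,C0 in (('scene',[.5677,.0361]),('side',[.571,.0362])): print(c,'expected uv',proj(c,np.r_[np.array(C0)+R@k[:2],.03+k[2]]))"
```

```text
t 18.65 tcp gb mm [  23.8 -193.4] z 317.8 yaw -0.187 F [ 1.3 -0.2 -0.4] w 0.0
scene uv [271.3 165.3] rad 8.4 at z=.216 [-40. -32.]
side uv [307.3 191.3] rad 8.6 at z=.216 [-50.8 -21.2]
knob gb [-47.  -31.6] z 210.1
scene expected uv [[270.68273971 165.2748974 ]]
side expected uv [[307.39737652 189.41425177]]
```

View pics/k12.png

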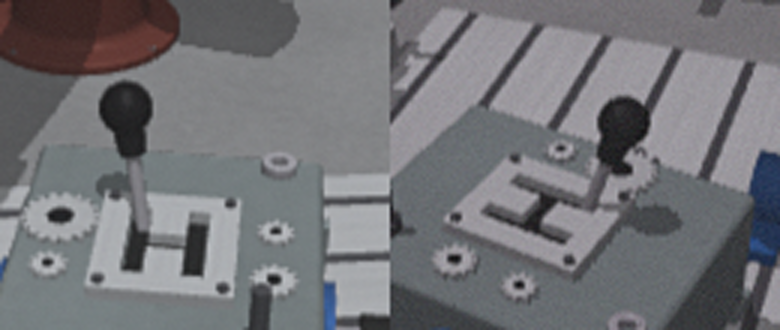

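The lever is home in the near right slot beside the large emblem. The knob is at (−47, −32) mm and z 210, against an expected (−46, −34) and 211. The hand is clear, so I'll hand the job in.

```bash
python3 -c "
from plant import *
print(job_done())"
```

```text
the job is handed in; nothing more can be done
None
```

The lever is in the near right slot beside the large emblem, measured within about 3 mm at the knob of the fully home position, though I felt no stop. It went there by way of the neutral lane with fingertip pushes only; the hand is clear and the job is handed in, with no verdict returned.

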